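# Sound a freshly glued stave pot with the thin probe rod

## Task

The stave pot has just been glued up and its depth is being checked: take the thin probe rod by its handle, lift it out of the rack and lower it upright through the hole in the bridge across the pot, without touching the bridge or the pot with it, until the black ring on the rod is level with the bridge's top face. Finish while still holding the rod there in the gripper, centred in the hole, still and hanging free. Leave the thick rod in the rack and do not disturb the glue bottle, the spring clamp or the loose stave.

Things in the scene. Friction and masses are not known exactly. Their poses are not given: they have to be found in the camera images.
- pot: round pot of 16 upright wooden staves on a plywood disc (172 mm diameter), fixed to the bench; 146 mm across outside, 100 mm inside. A fixed plywood bridge, 60 mm (x) x 180 mm (y) x 12 mm thick, crosses its mouth, with one vertical guide hole of 26 mm diameter in its middle. Origin: centre of the underside, z up; bridge top at 114 mm. Pot and rack may swap sides
- guide_top (a point): centre of the guide hole, on the bridge's top face, 114 mm above the bench
- pot_floor (a point): centre of the pot's inside floor, 87 mm below guide_top
- rack: wooden stand fixed to the bench, 80 x 200 mm (x, y), 118 mm high: a 12 mm top board on two end uprights, with two through holes of 28 mm diameter, 50 mm either side of its middle along y. The rods hang upright in them (either rod in either hole), collars resting on the board. Origin: centre of its underside, z up
- thin_rod_handle (a point): centre (half-way up) of the thin probe rod's square light-wood handle, 24 x 24 x 50 mm tall; x and y square to its flat faces, z up along the rod. Below: a dark round collar, 40 mm diameter, 25 to 31 mm under this point, then a steel rod of 12 mm diameter, 100 mm long; tip 131 mm under this point. Loose, 70 to 140 g
- thin_rod_band (a point): middle of the thin rod's black ring (6 mm tall), on its axis, 75 mm above the tip and 56 mm below the handle's centre
- thin_rod_tip (a point): the thin rod's lower end, on its axis
- thin_rod: the thin rod as a whole; origin at its tip, z up along the rod
- thick_rod_handle (a point): thick probe rod, loose, to be left in the rack: same build, but the steel rod is 24 mm in diameter and the handle 34 x 34 mm; its top stands 174 mm above the bench, in the way of a rod carried low over the rack; the point is its handle's centre
- glue_mid (a point): bystander: yellow glue bottle, 60 mm diameter, 150 mm tall, standing; its centre
- clamp_mid (a point): bystander: black and red plastic spring clamp lying flat, about 165 x 110 mm, 25 mm high; its centre
- stave_mid (a point): bystander: loose dark wooden stave, 110 x 30 x 22 mm, lying; its centre
Mind the look-alikes: they are no part of the job. There is more than one size of the pot; the one meant has the size given above.

How it is judged:
By the outcome, as a careful person would: the job done as asked, in the order asked, and still so for the second after the job is handed in, while the arm keeps its last pose, push and grip.
It also fails if it takes over 48 s, if anything falls off the work surface, if the arm or the gripper's body presses on something with over 40 N, if the wrist force passes 120 N, or if a joint passes its speed limit or range.

## Robot

A 6-joint arm with a two-finger parallel gripper is mounted at the origin on the work surface. World frame = base frame: x ahead of the robot, y to its left, z up, the work surface at z = 0. Lengths are in m, angles in rad, forces in N, time in s.
With the tool pointing down it reaches from about 0.225 to 0.875 m from the base axis. Payload 3.4 kg.
Tool frame: the origin (TCP) lies at the very end of the fingers, on their centre line; the grasp point (between the pads) lies 19 mm behind it; z points along the fingers, y is the line along which they close (so a half turn about z gives the same grasp; the last joint's range is limited). The gripper opens to 85 mm and grips with 20 to 120 N. Pads are 22 mm wide; open, the fingers measure 114 mm over their backs; the gripper's body (76 mm by 85 mm) begins 54 mm behind the grasp point. The pads swing forward as they close: fully open they stand 13 mm farther back than shut.
Start: joints at [1.227, 0.276, 1.505, -0, 1.361, -0.121], TCP at [0.127, 0.561, 0.231] pointing down, gripper open.
Joint ranges: [-2.89, 2.89], [-0.75, 2.08], [0.22, 2.7], [-1.18, 4.32], [0.11, 2.71], [-2.7, 2.7]. Speed limits (rad/s): [2.57, 2.57, 3.14, 3.14, 3.14, 3.14].

## Interface

Orientations are given as a unit quaternion [w, x, y, z].
In Python, from rig import readout, vision, manip gives the robot as it stands.
- The arm moves only by the shell command python3 -m handwheel 'ROWS' [FORCE]. ROWS is JSON, a list of rows, each a list of 3 entries, a list of its own where there are three numbers: the shift along the tool's x, y, z in mm, then the turn, a rotation vector about the tool's x, y, z in units of 6 degrees (1.0 is 6 degrees), then the closure, from -1 (fully open) to 1 (shut), so that 0 is half open. A call has 1 to 20 rows; each row shifts and turns the commanded pose from where the row before left it, along the tool's axes as they then stand; what a row does not reach is not made up. A row lasts 1/8 s, in which the tool goes at most 62.5 mm and 10.7 degrees, less where a joint would pass 70% of its speed; a pose out of reach is approached as far as the arm can. A call is refused whole if a number of a shift passes 62.5 or a number of a turn 1, either way. A call with a gripper value outside its range is refused whole. The fingers move at their own pace and stop on an object; FORCE is the grip in N (left out, the last holds). Time passes only in rows, so rows that do not move let the fingers close. It gives the time, the measured TCP pose, the force, the opening and the grip force at its end, in the units of the state.
- readout.get_state(): the state, without advancing time (a new reading comes with each control period).
- vision.get_image(name): name is "scene" or "top"; returns the picture (480x640x3 uint8, blue, green, red); there is no depth.
- vision.camera_params(name): a dict with "intrinsics" (3x3 intrinsics, pixels), "dist" ([k1, k2, p1, p2, k3] as OpenCV has them; the pictures are not rectified), "rvec" (rotation vector, rad) and "tvec" (3), from world to camera coordinates, as OpenCV has them. Camera axes: x right, y down, z forward; pixel columns grow to the right and rows downward; lengths in m; the calibration is good to about 2 mm. A picture is of the moment at which its call begins. camera_params takes no time and is no camera call.
- manip.sign_off(): hands the job in; it is judged then, once.
The state is a dict: "clock": time; "qpos": joint angles; "qd": joint speeds; "effort": joint torques, N m; "position": TCP position; "ee_rot": TCP orientation; "contact_force": force on the tool from outside, world axes, zero at the start; "moment": the same for the moment, N m; "width": finger opening in m; "gripper_force": force on a finger pad.
Only numpy, scipy, OpenCV 4.12 (cv2) and the standard library are available. Lean on these libraries where they do the work, as an engineer would, in place of code of your own. Each camera call takes 0.05 s, during which the arm holds its last target. There are 200 camera calls.

## Working session

There is one attempt and no reset: what is moved stays moved. The work goes in short steps, Python scripts to look and compute and a shell command to move; the robot and the scene stay as the last step left them, time stands still between calls to the robot, and variables do not carry over. Pictures are saved under pics/ and viewed, at most 10 in all, crops included, and the job is handed in when it is done.

```bash
mkdir -p pics; python3 - <<'E'
from rig import readout, vision
import cv2,numpy as np
for n in("scene","top"):
    cv2.imwrite(f"pics/{n}0.png",vision.get_image(n)); p=vision.camera_params(n)
    print(n,p); R=cv2.Rodrigues(np.array(p["rvec"],float))[0]; print(-R.T@np.array(p["tvec"]).ravel())
print(readout.get_state())
E
```

```text
scene {'intrinsics': array([[481.74541095,   0.        , 319.79583435],
       [  0.        , 481.74541095, 234.93266701],
       [  0.        ,   0.        ,   1.        ]]), 'dist': array([-0.04216631,  0.        ,  0.        ,  0.        ,  0.        ]), 'rvec': array([ 2.16608103,  1.18755489, -0.45673947]), 'tvec': array([-0.26642885, -0.22955557,  1.54681343])}
[ 1.15645457 -0.41266329  1.00430758]
top {'intrinsics': array([[595.99155778,   0.        , 313.36982873],
       [  0.        , 595.99155778, 246.34888466],
       [  0.        ,   0.        ,   1.        ]]), 'dist': array([-0.06885591,  0.        ,  0.        ,  0.        ,  0.        ]), 'rvec': array([ 2.12499222, -2.12202371,  0.20778736]), 'tvec': array([-0.00678593,  0.51345265,  1.343315  ])}
[2.49832063e-01 1.48348383e-04 1.41624814e+00]
{'clock': 0.1, 'qpos': array([ 1.22699379e+00,  2.76532975e-01,  1.50600588e+00, -3.44831450e-05,
        1.36068110e+00, -1.21000998e-01]), 'qd': array([ 0.00048388, -0.00207995, -0.00140122, -0.00154877, -0.00014963,
       -0.00109301]), 'effort': array([ 1.25558847e-03, -4.17701054e+01, -2.46404904e+01, -2.55296291e-04,
        5.75680679e-03,  1.02271855e-05]), 'position': array([0.12691379, 0.56034276, 0.23052576]), 'ee_rot': array([-1.70989772e-04,  1.11166871e-01,  9.93801421e-01, -7.95658249e-04]), 'contact_force': array([ 0.19360448, -0.45473397, -0.16008722]), 'moment': array([-0.02305361, -0.04375084, -0.0189219 ]), 'gripper_force': 0.0, 'width': 0.08540735974750038}
```

View pics/scene0.png

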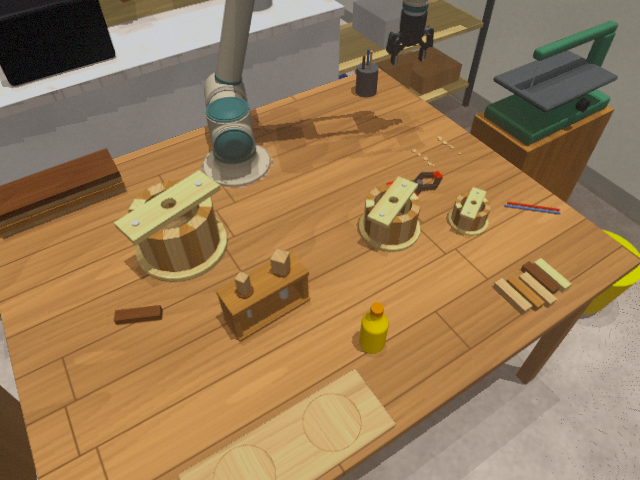

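View pics/top0.png

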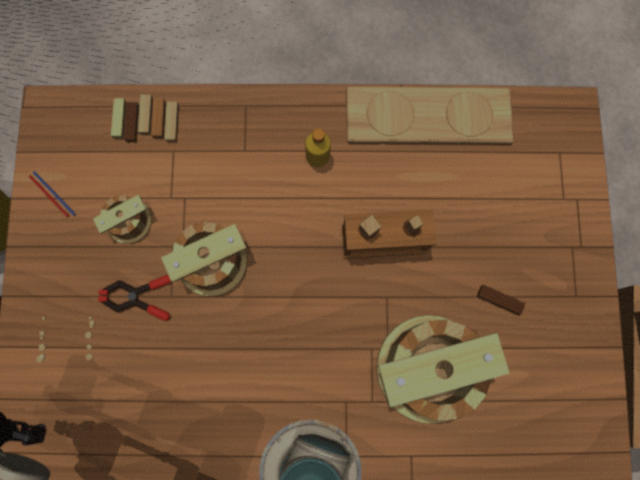

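The top view shows three pots: small at (123,215), medium at (205,255) and large at (440,370). The medium one's disc is about 74 px, or 172 mm, so it's the one meant. The rack is at (390,232), with the thick rod at (371,227) and the thin one at (414,225). The glue bottle is at (318,148), the clamp at (135,295) and the stave at (500,300).

```bash
python3 - <<'E'
import cv2,numpy as np
t=cv2.imread("pics/top0.png"); s=cv2.imread("pics/scene0.png")
def c(im,x,y,w,h,k):return cv2.resize(im[y:y+h,x:x+w],None,fx=k,fy=k,interpolation=cv2.INTER_CUBIC)
a=np.hstack([c(t,340,205,100,60,4),c(t,160,220,90,60,4)])
b=np.hstack([c(s,210,245,100,70,4),c(s,355,170,90,70,4)])
cv2.imwrite("pics/crop.png",np.vstack([a,b])); print(a.shape)
E
```

```text
(240, 760, 3)
```

View pics/crop.png

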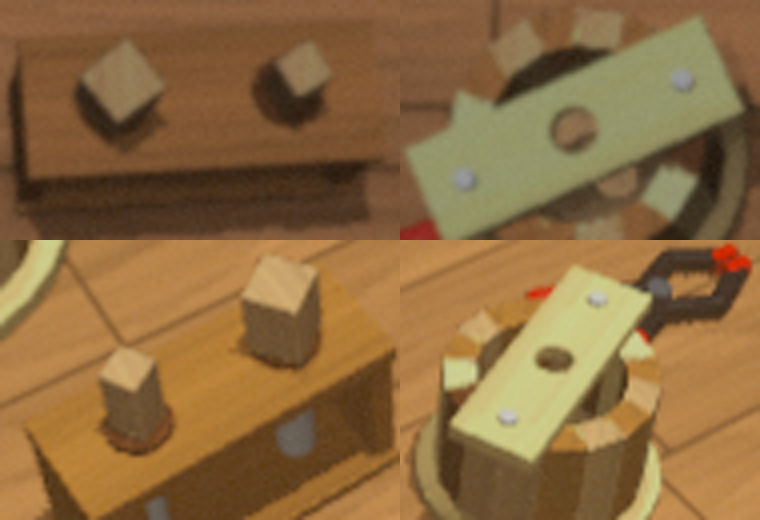

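The crop shows the thin handle's top face at about (415.5,222) in the top view and (242,277) in the scene view. The hole is at about (203.4,252.2) and (393,200). Next I'll refine these with masks.

```bash
cat > h.py <<'E'
import cv2,numpy as np
from rig import vision
def ray(n,uv):
    p=vision.camera_params(n); R=cv2.Rodrigues(np.array(p["rvec"],float))[0]; C=-R.T@np.array(p["tvec"]).ravel()
    u=cv2.undistortPoints(np.array(uv,float).reshape(-1,1,2),p["intrinsics"],p["dist"]).reshape(-1,2)
    return C,np.c_[u,np.ones(len(u))]@R
def plane(n,uv,z):
    C,d=ray(n,uv); return (C+d*((z-C[2])/d[:,2])[:,None])[:,:2]
def proj(n,P):
    p=vision.camera_params(n); return cv2.projectPoints(np.array(P,float).reshape(-1,1,3),p["rvec"],p["tvec"],p["intrinsics"],p["dist"])[0].reshape(-1,2)
def up(im,x,y,w,h,k=8):  # pixel (u,v) -> ((u-x+.5)*k-.5)
    return cv2.GaussianBlur(cv2.resize(im[y:y+h,x:x+w],None,fx=k,fy=k,interpolation=cv2.INTER_CUBIC),(0,0),k*.4)
def comp(m,seed):
    n,l=cv2.connectedComponents(m.astype(np.uint8)); 
    c=cv2.findContours((l==l[seed[1],seed[0]]).astype(np.uint8),cv2.RETR_EXTERNAL,cv2.CHAIN_APPROX_NONE)[0]
    return max(c,key=cv2.contourArea).reshape(-1,2)
def back(c,x,y,k=8): return (np.array(c,float)+.5)/k-.5+[x,y]
E
python3 - <<'E'
from h import *
I={n:cv2.imread(f"pics/{n}0.png") for n in("top","scene")}
for n,(x,y,w,h),se in(("top",(160,220,90,60),(203.4,252.2)),("scene",(355,170,90,70),(393.2,200))):
    u=up(I[n],x,y,w,h).astype(int); m=(u[...,1]-u[...,2]>-2)&(u[...,1]-u[...,0]>25)
    sx,sy=[int((a-b+.5)*8) for a,b in zip(se,(x,y))]
    hole=comp(~m,(sx,sy)); pl=plane(n,back(hole,x,y),.114)
    e=cv2.minEnclosingCircle((pl*1e4).astype(np.float32)); M=cv2.moments((pl*1e5).astype(np.float32))
    print(n,"hole",np.array([M["m10"],M["m01"]])/M["m00"]/1e5,"area-d",2*np.sqrt(M["m00"]/np.pi)/1e5,e)
for n,(x,y,w,h),se in(("top",(340,205,100,60),(415.5,222)),("scene",(210,245,100,70),(242,277))):
    u=up(I[n],x,y,w,h); sx,sy=[int((a-b+.5)*8) for a,b in zip(se,(x,y))]
    g=cv2.cvtColor(u,cv2.COLOR_BGR2GRAY).astype(int); print(g[sy,sx])
    for f in(.75,.82,.88):
        c=comp(g>f*g[sy,sx],(sx,sy)); pl=plane(n,back(c,x,y),.174)
        r=cv2.minAreaRect((pl*1e3).astype(np.float32)); print(n,f,r)
E
```

```text
top hole [0.48771631 0.23931858] area-d 0.030240902377287392 ((4879.20556640625, 2390.795166015625), 162.5692901611328)
scene hole [0.50187014 0.24636282] area-d 0.27987466485634055 ((5084.7607421875, 2514.027099609375), 1854.348388671875)
123
top 0.75 ((534.6056518554688, -169.57785034179688), (93.76720428466797, 217.02621459960938), 0.19992485642433167)
top 0.82 ((545.2269287109375, -225.80982971191406), (23.742504119873047, 24.14191246032715), 29.12863540649414)
top 0.88 ((544.6708984375, -225.3296356201172), (22.022815704345703, 21.576993942260742), 30.038936614990234)
169
scene 0.75 ((564.3489990234375, -196.35552978515625), (216.73536682128906, 185.05001831054688), 58.391685485839844)
scene 0.82 ((542.0332641601562, -226.9114990234375), (24.500808715820312, 24.448406219482422), 29.729108810424805)
scene 0.88 ((542.5070190429688, -227.20130920410156), (22.70423698425293, 22.38129425048828), 30.429567337036133)
```

```bash
cat > st.py <<'E'
import sys
from h import *
from rig import readout
from scipy.spatial.transform import Rotation as Ro
s=readout.get_state(); q=s["ee_rot"]; R=Ro.from_quat([q[1],q[2],q[3],q[0]]).as_matrix()
print("t",s["clock"],"pos",np.round(s["position"]*1e3,1),"F",np.round(s["contact_force"],1),"w",round(s["width"]*1e3,1),"g",round(s["gripper_force"],1),"M",np.round(s["moment"],2))
print("yaw y",np.degrees(np.arctan2(R[1,1],R[0,1])),"tool z",R[:,2].round(4))
if len(sys.argv)>3:
    tgt=np.array([float(a) for a in sys.argv[1:4]])/1e3
    yaw=np.radians(float(sys.argv[4])); zt=np.array([0,0,-1]); y=np.array([np.cos(yaw),np.sin(yaw),0]); G=np.c_[np.cross(y,zt),y,zt]
    print("tool shift mm",(R.T@(tgt-s["position"])*1e3).round(1),"turn units",(np.degrees(Ro.from_matrix(R.T@G).as_rotvec())/6).round(3))
E
python3 -m handwheel '[[[0,0,0],[0,0,0.99],-1],[[0,0,0],[0,0,0.99],-1],[[0,0,0],[0,0,0.99],-1],[[0,0,0],[0,0,0.99],-1],[[0,0,0],[0,0,0.99],-1],[[0,0,0],[0,0,0.99],-1],[[0,0,0],[0,0,0.99],-1],[[0,0,0],[0,0,0.99],-1],[[0,0,0],[0,0,0],-1]]'
python3 st.py 543 -226.5 231 29.5
python3 - <<'E'
from h import *
I=cv2.imread("pics/scene0.png"); x,y,w,h=355,170,90,70
u=up(I,x,y,w,h); g=cv2.cvtColor(u,cv2.COLOR_BGR2GRAY)
sx,sy=[int((a-b+.5)*8) for a,b in zip((393.2,200),(x,y))]
for t in(110,120,130,140,150):
    c=comp(g<t,(sx,sy)); pl=plane("scene",back(c,x,y),.114); M=cv2.moments((pl*1e5).astype(np.float32))
    print(t,np.array([M["m10"],M["m01"]])/M["m00"]/1e5,2*np.sqrt(M["m00"]/np.pi)/1e5)
I=cv2.imread("pics/top0.png"); print(plane("top",[(318,140)],.15),plane("top",[(203.4,252.2)],.114))
E
```

```text
clock: 1.23
position: [0.127, 0.5606, 0.2309]
ee_rot: [0.0, 0.502, 0.865, -0.0]
contact_force: [1.0, 0.6, -0.2]
width: 0.0854
gripper_force: 0.0
t 1.225 pos [127.  560.6 230.9] F [ 1.   0.6 -0.2] w 85.4 g 0.0 M [0.06 0.   0.01]
yaw y 29.785654194504662 tool z [-3.e-04 -8.e-04 -1.e+00]
tool shift mm [-8.898e+02 -2.990e+01  4.000e-01] turn units [-0.007  0.006  0.048]
110 [0.48805386 0.23624339] 0.019280163657087183
120 [0.4876644  0.23633454] 0.021066756060831263
130 [0.48748145 0.23640447] 0.022417001052996398
140 [0.48736272 0.23646752] 0.023656509007992155
150 [0.48734407 0.23646214] 0.02487229172185839
[[ 0.73728707 -0.01577892]] [[0.48723148 0.23882845]]
```

```bash
python3 -m handwheel '[[[-59,-2,0],[0,0,0],-1],[[-59,-2,0],[0,0,0],-1],[[-59,-2,0],[0,0,0],-1],[[-59,-2,0],[0,0,0],-1],[[-59,-2,0],[0,0,0],-1],[[-59,-2,0],[0,0,0],-1],[[-59,-2,0],[0,0,0],-1],[[-59,-2,0],[0,0,0],-1],[[-59,-2,0],[0,0,0],-1],[[-59,-2,0],[0,0,0],-1],[[-59,-2,0],[0,0,0],-1],[[-59,-2,0],[0,0,0],-1],[[-59,-2,0],[0,0,0],-1],[[-59,-2,0],[0,0,0],-1],[[-59,-2,0],[0,0,0],-1],[[0,0,0],[0,0,0],-1],[[0,0,0],[0,0,0],-1]]'
python3 st.py 543.7 -226.3 231 29.5
```

```text
clock: 3.35
position: [0.5391, -0.2223, 0.2306]
ee_rot: [-0.001, 0.502, 0.865, 0.0]
contact_force: [0.2, 0.1, 0.4]
width: 0.0854
gripper_force: 0.0
t 3.35 pos [ 539.1 -222.3  230.6] F [0.2 0.1 0.4] w 85.4 g 0.0 M [ 0.01  0.   -0.01]
yaw y 29.739537246181964 tool z [-0.0017  0.0016 -1.    ]
tool shift mm [-5.8  2.  -0.4] turn units [-0.006 -0.021  0.04 ]
```

```bash
python3 -m handwheel '[[[-5.8,2,0],[0,-0.02,0.04],-1],[[0,0,20],[0,0,0],-1],[[0,0,20],[0,0,0],-1],[[0,0,20],[0,0,0],-1],[[0,0,20],[0,0,0],-1],[[0,0,15],[0,0,0],-1],[[0,0,0],[0,0,0],-1],[[0,0,0],[0,0,0],-1]]'
python3 st.py 543.7 -226.3 135 29.5
python3 - <<'E'
from h import *
t=vision.get_image("top"); s=vision.get_image("scene")
def c(im,x,y,w,h,k):return cv2.resize(im[y:y+h,x:x+w],None,fx=k,fy=k,interpolation=cv2.INTER_CUBIC)
cv2.imwrite("pics/g1.png",np.hstack([c(t,340,180,120,90,3),c(s,200,210,120,90,3)]))
E
```

```text
clock: 4.35
position: [0.5449, -0.2269, 0.1371]
ee_rot: [0.002, 0.504, 0.864, -0.0]
contact_force: [0.0, -0.3, 0.9]
width: 0.0856
gripper_force: 0.0
t 4.35 pos [ 544.9 -226.9  137.1] F [ 0.  -0.3  0.9] w 85.6 g 0.0 M [-0.05  0.03  0.03]
yaw y 29.50371928884625 tool z [ 0.0024 -0.0025 -1.    ]
tool shift mm [ 1.1 -0.8  2.1] turn units [0.008 0.032 0.001]
```

View pics/g1.png

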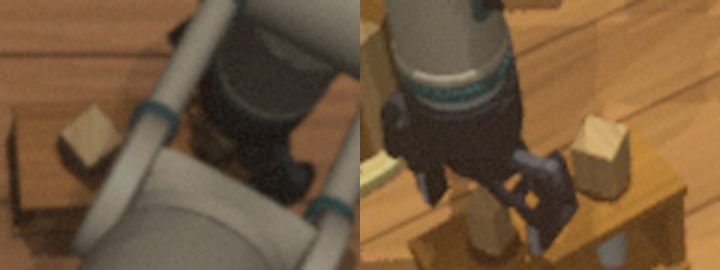

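The handle stands between the two fingers (scene crop about (490,215)), and the thick rod is clear. I'll close now.

```bash
python3 -m handwheel '[[[0,0,0],[0,0,0],0],[[0,0,0],[0,0,0],0.3],[[0,0,0],[0,0,0],0.4],[[0,0,0],[0,0,0],1],[[0,0,0],[0,0,0],1],[[0,0,0],[0,0,0],1],[[0,0,0],[0,0,0],1],[[0,0,0],[0,0,0],1]]' 60
python3 st.py 543.7 -226.3 135 29.5
```

```text
clock: 5.45
position: [0.5445, -0.227, 0.1364]
ee_rot: [0.001, 0.504, 0.864, -0.001]
contact_force: [-0.5, -0.3, 2.2]
width: 0.0235
gripper_force: 58.9
t 5.45 pos [ 544.5 -227.   136.4] F [-0.5 -0.3  2.2] w 23.5 g 58.9 M [ 0.03 -0.04 -0.05]
yaw y 29.476859043354455 tool z [ 0.0014 -0.002  -1.    ]
tool shift mm [ 1.  -0.4  1.4] turn units [ 0.002  0.023 -0.004]
```

```bash
python3 -m handwheel '[[[0,0,-5],[0,0,0],1],[[0,0,-10],[0,0,0],1],[[0,0,-15],[0,0,0],1],[[0,0,-15],[0,0,0],1],[[0,0,-15],[0,0,0],1],[[0,0,-15],[0,0,0],1],[[0,0,-15],[0,0,0],1],[[0,0,-15],[0,0,0],1],[[0,0,-15],[0,0,0],1],[[0,0,-15],[0,0,0],1],[[0,0,-15],[0,0,0],1],[[0,0,-15],[0,0,0],1],[[0,0,-15],[0,0,0],1],[[0,0,-5],[0,0,0],1],[[0,0,0],[0,0,0],1],[[0,0,0],[0,0,0],1]]'
python3 st.py 487.6 237.7 321 29.5
python3 - <<'E'
from h import *
t=vision.get_image("top"); s=vision.get_image("scene")
cv2.imwrite("pics/l_t.png",t);cv2.imwrite("pics/l_s.png",s)
def c(im,x,y,w,h,k):return cv2.resize(im[y:y+h,x:x+w],None,fx=k,fy=k,interpolation=cv2.INTER_CUBIC)
cv2.imwrite("pics/g2.png",np.hstack([c(t,340,150,120,140,3),c(s,180,170,130,140,3)]))
E
```

```text
clock: 7.45
position: [0.5439, -0.2264, 0.3206]
ee_rot: [0.0, 0.504, 0.864, -0.0]
contact_force: [0.9, 0.1, -0.7]
width: 0.0236
gripper_force: 58.7
t 7.45 pos [ 543.9 -226.4  320.6] F [ 0.9  0.1 -0.7] w 23.6 g 58.7 M [-0.01 -0.01 -0.01]
yaw y 29.474960234805906 tool z [-2.e-04 -1.e-03 -1.e+00]
tool shift mm [431.7 179.3  -0.9] turn units [-0.006  0.008 -0.004]
```

View pics/g2.png

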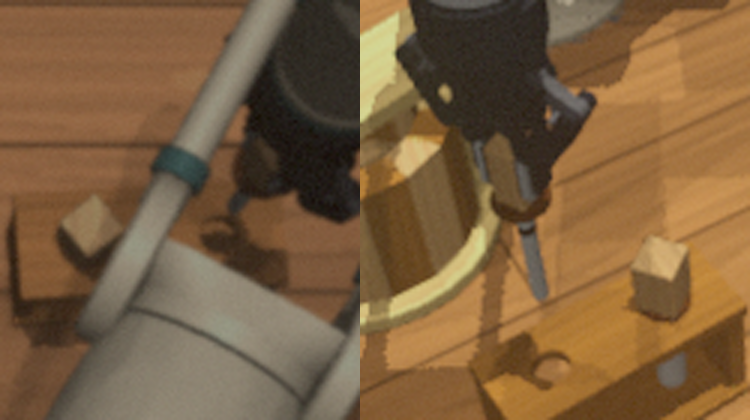

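```bash
python3 -m handwheel '[[[10,4,0],[0,0,0],1],[[20,8,0],[0,0,0],1],[[30,12.5,0],[0,0,0],1],[[40,16.5,0],[0,0,0],1],[[40,16.5,0],[0,0,0],1],[[40,16.5,0],[0,0,0],1],[[40,16.5,0],[0,0,0],1],[[40,16.5,0],[0,0,0],1],[[40,16.5,0],[0,0,0],1],[[40,16.5,0],[0,0,0],1],[[35,15,0],[0,0,0],1],[[25,11,0],[0,0,0],1],[[15,6.5,0],[0,0,0],1],[[10,4,0],[0,0,0],1],[[10,3,0],[0,0,0],1],[[6.7,0.3,0],[0,0,0],1],[[0,0,0],[0,0,0],1],[[0,0,0],[0,0,0],1]]'
python3 st.py 487.6 237.7 321 29.5
python3 - <<'E'
from h import *
from rig import readout
t=vision.get_image("top"); s=vision.get_image("scene")
cv2.imwrite("pics/o_t.png",t);cv2.imwrite("pics/o_s.png",s)
p=np.array([.5439,-.2264,.3206]); print("lift exp band,tip",[proj(n,[p-[0,0,.0434],p-[0,0,.1184]]).round(1).tolist() for n in("scene","top")])
p=readout.get_state()["position"]; print("now exp band,tip",[proj(n,[p-[0,0,.0434],p-[0,0,.1184]]).round(1).tolist() for n in("scene","top")])
def c(im,x,y,w,h,k):return cv2.resize(im[y:y+h,x:x+w],None,fx=k,fy=k,interpolation=cv2.INTER_CUBIC)
cv2.imwrite("pics/g3.png",np.hstack([c(t,150,180,100,140,4),c(s,345,110,100,140,4)]))
E
```

```text
clock: 9.8
position: [0.4835, 0.246, 0.3204]
ee_rot: [0.001, 0.504, 0.864, -0.001]
contact_force: [-0.1, -0.3, -0.7]
width: 0.0233
gripper_force: 58.8
t 9.8 pos [483.5 246.  320.4] F [-0.1 -0.3 -0.7] w 23.3 g 58.8 M [ 0.03 -0.01  0.02]
yaw y 29.440377315816697 tool z [ 0.0012 -0.0021 -1.    ]
tool shift mm [-9.2 -0.5 -0.6] turn units [ 0.     0.023 -0.01 ]
lift exp band,tip [[[235.4, 245.5], [240.3, 268.5]], [[425.4, 209.6], [418.6, 218.5]]]
now exp band,tip [[[402.6, 148.4], [399.0, 172.1]], [[185.0, 239.1], [192.5, 246.3]]]
```

View pics/g3.png

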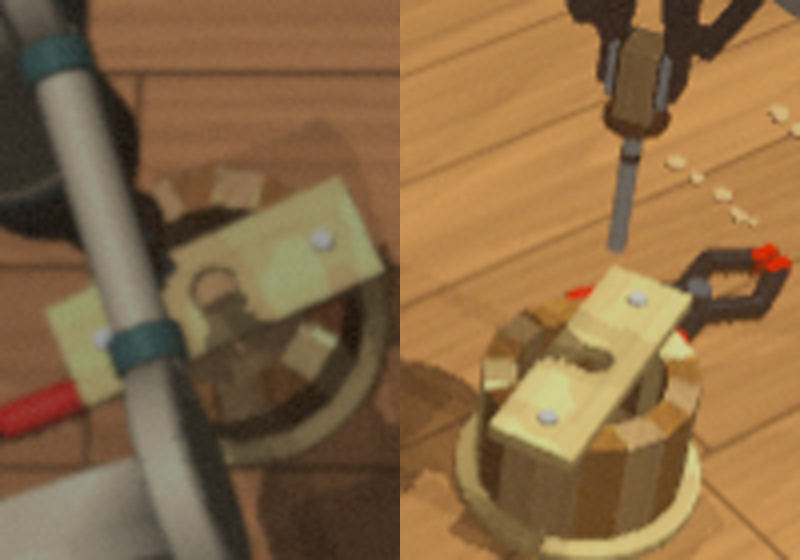

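The rod hangs upright and is about 9 mm past the hole, because my row sum was off. In the scene crop the band is at (630,155) and the tip at (618,250), as predicted. I'll correct that, lower the tip to just above the bridge, and then measure the rod against the hole and the screws.

```bash
python3 -m handwheel '[[[-5,0,0],[0,0,0],1],[[-5,0,0],[0,0,0],1],[[0,0,10],[0,0,0],1],[[0,0,15],[0,0,0],1],[[0,0,15],[0,0,0],1],[[0,0,15],[0,0,0],1],[[0,0,11],[0,0,0],1],[[0,0,0],[0,0,0],1],[[0,0,0],[0,0,0],1],[[0,0,0],[0,0,0],1]]'
python3 st.py 487.6 237.7 250 29.5
python3 - <<'E'
from h import *
from rig import readout
for n,(x,y,w,h),S in(("top",(160,220,90,60),((276,179-0),(230,0))),("scene",(355,170,90,70),0)):
    u=up(cv2.imread(f"pics/{n}0.png"),x,y,w,h).astype(int)
    sp=[((464-400)/4,179/4),((682-400)/4,80/4)] if n=="top" else [((508-400)/4,(417-240)/4),((597-400)/4,(299-240)/4)]
    P=[]
    for a,b in sp:
        a,b=int(a*8),int(b*8); r=28; bl=u[b-r:b+r,a-r:a+r,0]; m=(bl>(bl.max()+np.median(bl))/2).astype(np.uint8); M=cv2.moments(m,True)
        P.append(plane(n,back([[M["m10"]/M["m00"]+a-r,M["m01"]/M["m00"]+b-r]],x,y),.1145)[0])
    print(n,"screws",np.round(P,4).tolist(),"mid",np.mean(P,0))
s=vision.get_image("scene"); t=vision.get_image("top"); cv2.imwrite("pics/p_s.png",s); cv2.imwrite("pics/p_t.png",t)
p=readout.get_state()["position"]; q=proj("scene",[p-[0,0,.0434],p-[0,0,.1184]]); print("exp band,tip",q,proj("top",[p-[0,0,.1184]]))
x,y=[int(v) for v in q.mean(0)-[50,40]]
c=lambda im,x,y:cv2.resize(im[y:y+80,x:x+80],None,fx=5,fy=5,interpolation=cv2.INTER_CUBIC)
print(x+10,y); cv2.imwrite("pics/g4.png",np.hstack([c(s,x+10,y),c(t,165,212)]))
E
```

```text
clock: 11.15
position: [0.4888, 0.2378, 0.2551]
ee_rot: [0.001, 0.504, 0.864, 0.0]
contact_force: [0.5, 0.7, -0.8]
width: 0.0233
gripper_force: 58.8
t 11.15 pos [488.8 237.8 255.1] F [ 0.5  0.7 -0.8] w 23.3 g 58.8 M [-0.03 -0.03  0.03]
yaw y 29.478704419090686 tool z [ 0.0024 -0.0013 -1.    ]
tool shift mm [ 0.5 -1.1  5.1] turn units [ 0.014  0.022 -0.004]
top screws [[0.4604, 0.3004], [0.5169, 0.1806]] mid [0.4886456  0.24047494]
scene screws [[0.5117, 0.1796], [0.4555, 0.2994]] mid [0.48361046 0.2394906 ]
exp band,tip [[398.13828796 171.4841724 ]
 [394.81814617 193.37557995]] [[202.11027002 249.7011813 ]]
356 142
```

View pics/g4.png

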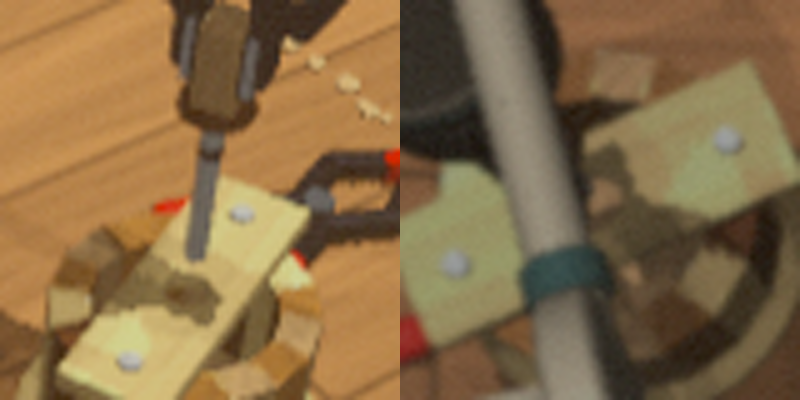

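In the scene crop the rod tip is at (195,258), just above the hole, whose shadowed centre is at about (188,292). I'll measure the rod axis to subpixel in the scene view.

```bash
cat > rod.py <<'E'
import sys
from h import *
from rig import readout
s=cv2.imread(sys.argv[1]); p=readout.get_state()["position"]; lo=float(sys.argv[2]); hi=float(sys.argv[3])
hsv=cv2.cvtColor(s,cv2.COLOR_BGR2HSV); sat=s[...,2].astype(float)-s[...,0]   # steel is grey: low R-B
for dz in np.linspace(lo,hi,6):
    (u,v),=proj("scene",[p-[0,0,dz]]); xs=np.arange(u-9,u+9,.1)
    pr=cv2.remap(sat.astype(np.float32),xs.astype(np.float32)[None],np.full((1,len(xs)),v,np.float32),cv2.INTER_LINEAR)[0]
    th=(np.percentile(pr,10)+np.percentile(pr,70))/2; g=xs[pr<th]; g=g[abs(g-u)<6]
    print(f"dz{dz:.3f} v{v:.1f} exp u{u:.2f} meas {g.mean():.2f} width {len(g)/10:.1f} th{th:.0f}")
E
python3 rod.py pics/p_s.png .055 .108
python3 - <<'E'
from h import *
from rig import readout
s=cv2.imread("pics/p_s.png").astype(int); p=readout.get_state()["position"]
a=proj("scene",[p-[0,0,.030]])[0]; b=proj("scene",[p-[0,0,.128]])[0]
for k in np.linspace(.030,.130,41):
    u,v=proj("scene",[p-[0,0,k]])[0]; print(round(k,4),round(v,1),cv2.getRectSubPix(s.astype(np.uint8),(1,1),(float(u),float(v)))[0,0].tolist(),end=" | ")
E
```

```text
dz0.055 v175.0 exp u397.61 meas 397.11 width 4.7 th64
dz0.066 v178.2 exp u397.13 meas 396.73 width 4.3 th61
dz0.076 v181.3 exp u396.65 meas 396.35 width 4.9 th73
dz0.087 v184.4 exp u396.18 meas 396.42 width 4.5 th52
dz0.097 v187.4 exp u395.72 meas 395.42 width 4.3 th53
dz0.108 v190.5 exp u395.26 meas 394.91 width 4.2 th51
0.03 167.4 [38, 58, 82] | 0.0325 168.1 [59, 73, 90] | 0.035 168.9 [78, 90, 101] | 0.0375 169.7 [88, 99, 107] | 0.04 170.4 [87, 98, 106] | 0.0425 171.2 [76, 87, 97] | 0.045 172.0 [55, 68, 83] | 0.0475 172.7 [44, 58, 75] | 0.05 173.5 [55, 67, 82] | 0.0525 174.2 [76, 84, 97] | 0.055 175.0 [89, 100, 109] | 0.0575 175.8 [89, 100, 108] | 0.06 176.5 [90, 101, 108] | 0.0625 177.2 [91, 102, 108] | 0.065 178.0 [89, 101, 107] | 0.0675 178.7 [92, 104, 111] | 0.07 179.5 [94, 103, 111] | 0.0725 180.2 [92, 101, 110] | 0.075 180.9 [88, 99, 108] | 0.0775 181.7 [90, 100, 109] | 0.08 182.4 [89, 99, 109] | 0.0825 183.1 [88, 100, 108] | 0.085 183.9 [90, 101, 108] | 0.0875 184.6 [91, 101, 108] | 0.09 185.3 [92, 101, 109] | 0.0925 186.0 [91, 102, 110] | 0.095 186.8 [89, 102, 109] | 0.0975 187.5 [89, 102, 109] | 0.1 188.2 [90, 102, 108] | 0.1025 188.9 [90, 100, 106] | 0.105 189.6 [90, 99, 107] | 0.1075 190.3 [90, 99, 108] | 0.11 191.0 [89, 100, 108] | 0.1125 191.7 [90, 101, 109] | 0.115 192.4 [90, 101, 111] | 0.1175 193.1 [92, 108, 119] | 0.12 193.8 [101, 139, 160] | 0.1225 194.5 [108, 160, 185] | 0.125 195.2 [110, 170, 195] | 0.1275 195.9 [101, 159, 184] | 0.13 196.6 [83, 134, 157] |
```

The rod is straight and within about 1.5 mm of the hole axis. I'll apply the small correction and lower it most of the way.

```bash
python3 -m handwheel '[[[-0.8,-0.9,0],[0,0,0],1],[[0,0,4],[0,0,0],1],[[0,0,7],[0,0,0],1],[[0,0,7],[0,0,0],1],[[0,0,7],[0,0,0],1],[[0,0,7],[0,0,0],1],[[0,0,7],[0,0,0],1],[[0,0,7],[0,0,0],1],[[0,0,7],[0,0,0],1],[[0,0,7],[0,0,0],1],[[0,0,7],[0,0,0],1],[[0,0,7],[0,0,0],1],[[0,0,4],[0,0,0],1],[[0,0,4],[0,0,0],1],[[0,0,0],[0,0,0],1],[[0,0,0],[0,0,0],1],[[0,0,0],[0,0,0],1]]'
for i in 1 2 3; do python3 -m handwheel '[[[0,0,0],[0,0,0],1]]' | grep pos; done
python3 st.py 487.6 237.7 157.4 29.5
python3 - <<'E'
from h import *
s=vision.get_image("scene"); t=vision.get_image("top"); cv2.imwrite("pics/q_s.png",s)
c=lambda im,x,y,a:cv2.resize(im[y:y+a,x:x+a],None,fx=400/a,fy=400/a,interpolation=cv2.INTER_CUBIC)
cv2.imwrite("pics/g5.png",np.hstack([c(s,370,175,50),c(t,165,212,80)]))
E
python3 rod.py pics/q_s.png .046 .052
```

```text
clock: 13.38
position: [0.4882, 0.2364, 0.1727]
ee_rot: [0.001, 0.504, 0.864, -0.0]
contact_force: [-0.0, -0.1, -0.8]
width: 0.0235
gripper_force: 58.8
position: [0.4882, 0.2363, 0.1726]
position: [0.4881, 0.2363, 0.1725]
position: [0.4881, 0.2363, 0.1724]
t 13.75 pos [488.1 236.3 172.4] F [ 0.  -0.6 -1.1] w 23.2 g 58.8 M [0.04 0.04 0.04]
yaw y 29.475402298193387 tool z [ 0.0011 -0.0017 -1.    ]
tool shift mm [ 1.5  0.2 15. ] turn units [ 0.001  0.02  -0.004]
dz0.046 v196.3 exp u393.83 meas 393.13 width 5.1 th55
dz0.047 v196.6 exp u393.78 meas 393.08 width 5.3 th55
dz0.048 v196.9 exp u393.73 meas 393.03 width 5.5 th55
dz0.050 v197.3 exp u393.68 meas 393.08 width 5.3 th53
dz0.051 v197.6 exp u393.63 meas 393.08 width 5.2 th49
dz0.052 v197.9 exp u393.58 meas 393.08 width 4.9 th46
```

View pics/g5.png

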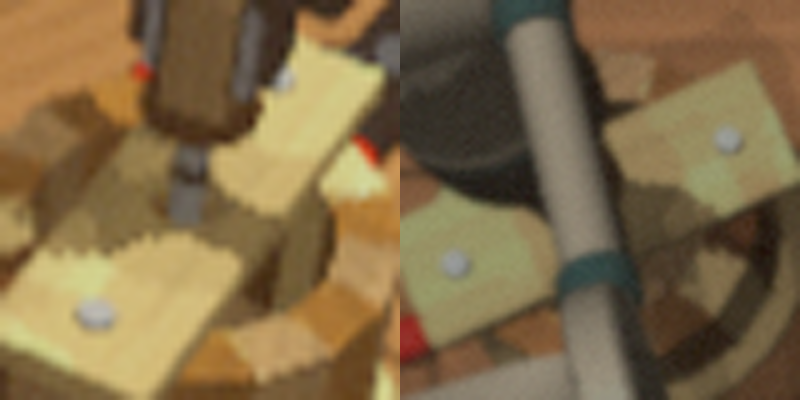

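The rod enters the hole with no contact force. The band is at crop (190,165), still above the face, and the rod is at u≈393.1.

```bash
python3 - <<'E'
from h import *
p=np.array([.4881,.2363,.114]); u=proj("scene",[p])[0]
print("TCP axis px",u,"hole px",proj("scene",[[.4873,.2366,.114]])[0])
for d in((-.6,-.45),(-.6,0),(-.5,-.2)): print(d,plane("scene",[u+d],.114))
# rim in the current picture: contrast-stretched crop
s=cv2.imread("pics/q_s.png"); k=cv2.resize(s[188:214,378:410],None,fx=20,fy=20,interpolation=cv2.INTER_CUBIC).astype(float)
cv2.imwrite("pics/g6.png",np.clip((k-20)*2.0,0,255).astype(np.uint8))
E
```

```text
TCP axis px [393.31434486 199.66293982] hole px [393.21572974 199.4416318 ]
(-0.6, -0.45) [[0.48590248 0.23602047]]
(-0.6, 0) [[0.48724449 0.23496472]]
(-0.5, -0.2) [[0.48679097 0.23565634]]
```

View pics/g6.png

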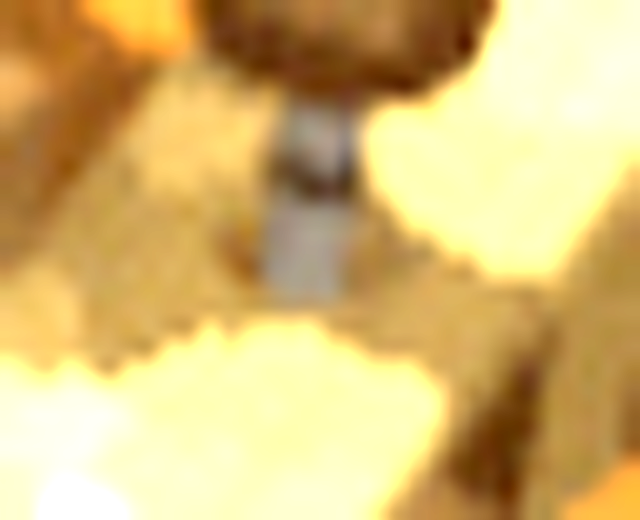

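```bash
python3 -m handwheel '[[[0.4,0.5,0],[0,0,0],1],[[0,0,4],[0,0,0],1],[[0,0,4],[0,0,0],1],[[0,0,4],[0,0,0],1],[[0,0,3],[0,0,0],1],[[0,0,0],[0,0,0],1],[[0,0,0],[0,0,0],1],[[0,0,0],[0,0,0],1],[[0,0,0],[0,0,0],1]]'
python3 st.py 487.6 237.7 157.2 29.5
python3 - <<'E'
from h import *
from rig import readout
s=vision.get_image("scene"); cv2.imwrite("pics/f_s.png",s); p=readout.get_state()["position"]
toc=np.array([.72,-.69,0])*.006
for k in np.arange(-.010,.0131,.001):
    u,v=proj("scene",[np.r_[p[:2],.114+k]+toc])[0]
    print(f"z{114+1e3*k:.0f} v{v:.1f}",cv2.getRectSubPix(s,(3,1),(float(u)-.4,float(v)))[0].mean(0).round().tolist())
k=cv2.resize(s[180:214,375:415],None,fx=16,fy=16,interpolation=cv2.INTER_CUBIC).astype(float)
cv2.imwrite("pics/g7.png",np.clip((k-20)*2.0,0,255).astype(np.uint8))
E
```

```text
clock: 14.98
position: [0.4884, 0.2369, 0.1575]
ee_rot: [0.001, 0.504, 0.864, -0.0]
contact_force: [-0.1, -0.4, -0.3]
width: 0.0234
gripper_force: 58.8
t 14.975 pos [488.4 236.9 157.5] F [-0.1 -0.4 -0.3] w 23.4 g 58.8 M [ 0.05  0.05 -0.01]
yaw y 29.47798483494376 tool z [ 0.0013 -0.0016 -1.    ]
tool shift mm [ 1.1 -0.3  0.3] turn units [ 0.003  0.02  -0.004]
z104 v203.9 [92.0, 147.0, 171.0]
z105 v203.6 [86.0, 134.0, 157.0]
z106 v203.4 [80.0, 122.0, 143.0]
z107 v203.1 [74.0, 109.0, 128.0]
z108 v202.8 [72.0, 101.0, 119.0]
z109 v202.6 [71.0, 96.0, 113.0]
z110 v202.3 [70.0, 92.0, 107.0]
z111 v202.0 [69.0, 86.0, 100.0]
z112 v201.7 [61.0, 77.0, 91.0]
z113 v201.5 [52.0, 67.0, 83.0]
z114 v201.2 [43.0, 58.0, 73.0]
z115 v200.9 [39.0, 52.0, 68.0]
z116 v200.7 [45.0, 57.0, 72.0]
z117 v200.4 [51.0, 63.0, 76.0]
z118 v200.1 [57.0, 69.0, 80.0]
z119 v199.8 [63.0, 75.0, 85.0]
z120 v199.6 [69.0, 81.0, 90.0]
z121 v199.3 [75.0, 86.0, 95.0]
z122 v199.0 [81.0, 92.0, 101.0]
z123 v198.7 [81.0, 91.0, 101.0]
z124 v198.5 [80.0, 90.0, 99.0]
z125 v198.2 [78.0, 88.0, 99.0]
z126 v197.9 [76.0, 85.0, 97.0]
z127 v197.6 [68.0, 80.0, 93.0]
```

View pics/g7.png

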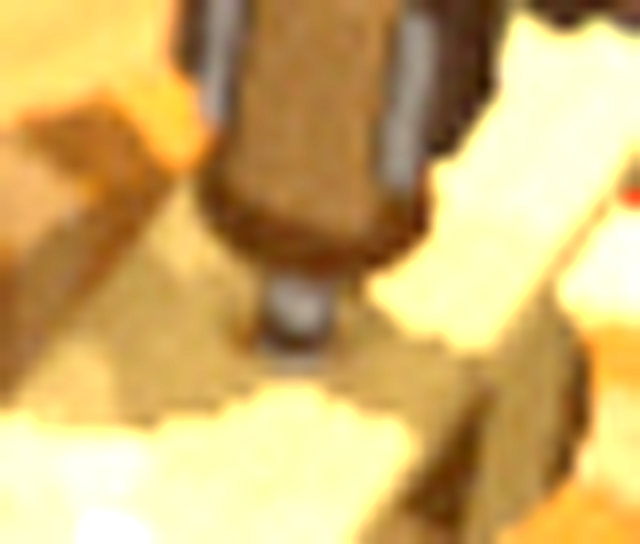

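The black ring sits in the hole mouth at crop (297,330), reading between 114 (kinematics) and about 115.5 mm (image), and the rod is free of the rim on both sides. I'll trim it down slightly, let it settle and hand in.

```bash
python3 -m handwheel '[[[0,0.1,0.6],[0,0,0],1],[[0,0,0],[0,0,0],1],[[0,0,0],[0,0,0],1],[[0,0,0],[0,0,0],1],[[0,0,0],[0,0,0],1],[[0,0,0],[0,0,0],1],[[0,0,0],[0,0,0],1],[[0,0,0],[0,0,0],1]]'
python3 -c "
from rig import manip; print(manip.sign_off())"
```

```text
clock: 16.02
position: [0.4884, 0.237, 0.1568]
ee_rot: [0.001, 0.504, 0.864, -0.0]
contact_force: [-0.9, -0.6, -1.0]
width: 0.0234
gripper_force: 58.8
the job is handed in; nothing more can be done
None
```

I handed the job in at 16.0 s with the gripper still holding the thin rod upright in the medium pot's guide hole: the black ring is level with the bridge top to about 1 mm, the rod is centred to about 1 mm by estimate, and the force readings showed no contact; sign-off returned no verdict.

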